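# Close the fuse box on the assembly slide

### The job

Slide the carrier along its rail until the spring plunger drops into the notch in its side. Then fit the loose cover on the open fuse box that the carrier holds, and press it down past the hard point until both clips snap over its edges and it is fully home. Do not let up after the snap: finish while still pressing firmly down on the cover (some 10 to 20 N), and leave the can, the tape roll and the screwdriver alone.

Things in the scene. Friction and masses are not known exactly. Their poses are not given: they have to be found in the camera images.
- carrier (a joint): Travel of the aluminium carrier along its rail, m: 0 at the rail's right-hand end as the robot sees it, growing to the left (+y of the rail), far stop at 0.25. At 0.190, its station, the plunger drops into the notch in its far edge. It stays where it is left; sliding takes about 2 N, passing the plunger up to 10 N. Slab 100 mm across the rail, 190 along it, top 34 mm above the bench.
- peg_top (a point): Centre of the top of the carrier's upright steel towing peg, 14 mm in diameter, 46 mm tall above the slab, at the slab's trailing end; its top is 80 mm above the bench. x axis across the rail, y along it in the direction of travel. Grip it or push it along y. It stands 105 mm behind the middle of the fuse box.
- station (a point): Fixed point of the rail: where the origin of seat lies when the carrier is at its station, 45 mm above the bench. y axis: direction of travel; x axis: across the rail, away from the robot. The plunger's dark steel bracket, 46 mm high, stands beside the rail on the far side, 30 mm short of this point along y.
- seat: The two grey ledges inside the open black fuse box on the carrier; the cover comes to rest on them. Origin: middle of the box at ledge height, 45 mm above the bench; x across the rail (box 64 mm outside, 56 inside), y along the rail (84 outside, 76 inside), z up. The box's rim is 15 mm above the origin.
- clip_near_top (a point): Middle of the top of the near (-x) spring clip of the box, 34 mm above the seat's origin; the far clip mirrors it. Each is 30 mm wide along y, with an inward barb that laps 2.5 mm over the edge of the seated cover. The barbs bear on the cover from about 10 mm above home; the push needed grows to some 8 to 15 N about 5 mm above home, then drops suddenly; press on to 0 mm.
- cover: The loose black plastic cover, about 60 g, lying plug-down on the bench. Origin: centre of the plug's underside; z up. Plug 53 mm (x) by 73 (y), 16 high, its lower 8 mm tapered; above it a plate 64 by 84, 3 thick. It fits the box either way round, its x across the rail and y along it. Fully home, its origin coincides with that of seat.
- cover_grip (a point): Centre of the top of the grip block in the middle of the cover, 49 mm above the cover's origin. The block is 40 mm (x) by 28 mm (y) and stands 30 mm above the plate. Grip it across its 28 mm (along y), so that the fingers stay clear of the clips.
- can: Bystander: upright grey can, 60 mm in diameter, 170 mm high; origin at the centre of its base. Leave it alone.
- tape: Bystander: roll of black tape lying flat, 90 mm in diameter, 24 mm high; origin at the centre of its underside. Leave it alone.
- driver: Bystander: screwdriver lying on the bench at the right of the rail; origin under its middle, long axis x. Leave it alone.
Things that resemble listed ones, but are neither listed nor needed, are in the scene too. Leave any green or yellow look-alike of the cover alone.

How it is judged:
By the outcome, as a careful person would: the job done as asked, in the order asked, and still so for the second after the job is handed in, while the arm keeps its last pose, push and grip.
It also fails if it takes over 58 s, if anything falls off the work surface, if the arm or the gripper's body presses on something with over 40 N, if the wrist force passes 120 N, or if a joint passes its speed limit or range.

### The arm

A 6-joint arm with a two-finger parallel gripper is mounted at the origin on the work surface. World frame = base frame: x ahead of the robot, y to its left, z up, the work surface at z = 0. Lengths are in m, angles in rad, forces in N, time in s.
With the tool pointing down it reaches from about 0.275 to 0.725 m from the base axis. Payload 15.9 kg.
Tool frame: the origin (TCP) lies between the finger pads; the fingertips stand 14 mm ahead of it and the grasp point (between the pads) lies 5 mm behind it (arm.tip_extent is the distance from the TCP to the fingertips, in m); z points along the fingers, y is the line along which they close (so a half turn about z gives the same grasp; the last joint's range is limited). The gripper opens to 85 mm and grips with 20 to 120 N. Pads are 22 mm wide; open, the fingers measure 114 mm over their backs; the gripper's body (76 mm by 85 mm) begins 54 mm behind the grasp point. The pads swing forward as they close: fully open they stand 13 mm farther back than shut.
Start: joints at [-1.104, 0.213, -0.034, 1.323, 0, 1.571], TCP at [0.225, -0.446, 0.245] pointing down, gripper open.
Joint ranges: [-2.98, 2.98], [-0.74, 1.72], [-1.14, 1.35], [-2.1, 2.04], [-1.57, 1.44], [-3.14, 3.14]. Speed limits (rad/s): [1.89, 1.89, 2.39, 2.57, 3.14, 3.14].

### API

Orientations are given as a unit quaternion [w, x, y, z].
In Python, from plant import arm, imaging gives the robot as it stands.
- The arm moves only by the shell command python3 -m inch 'ROWS' [FORCE]. ROWS is JSON, a list of rows, each an object with "dp": the shift along the tool's x, y, z in units of 30 mm (1.0 is 30 mm), a list of three; "turn": the turn, a rotation vector about the tool's x, y, z in units of 6 degrees (1.0 is 6 degrees), a list of three; "gripper": the closure, from -1 (fully open) to 1 (shut). A call has exactly 8 rows; each row shifts and turns the commanded pose from where the row before left it, along the tool's axes as they then stand; what a row does not reach is not made up. A row lasts 1/8 s, in which the tool goes at most 62.5 mm and 10.7 degrees, less where a joint would pass 70% of its speed; a pose out of reach is approached as far as the arm can. A call is refused whole if a number of a shift passes 1 or a number of a turn 1, either way. A call with a gripper value outside its range is refused whole. The fingers move at their own pace and stop on an object; FORCE is the grip in N (left out, the last holds). Time passes only in rows, so rows that do not move let the fingers close, or fill a call up. It gives the time, the measured TCP pose, the force, the opening and the grip force at its end, in the units of the state.
- arm.sense(): the state, without advancing time (a new reading comes with each control period).
- imaging.get_image(name): name is "side" or "top" or "wrist"; returns a dict with "img" (420x560x3 uint8, red, green, blue), "z_map" (420x560 float32, m along the optical axis (not along the pixel's ray), 0 where there is no reading), "intrinsics" (3x3 intrinsics, pixels), "k1" (the pictures are not rectified: a ray, as slopes to the right and down, at radius r is drawn at 1 + k1 r^2 times it, then the intrinsics apply), "position" and "rotation" of the camera in the world. Camera axes: x right, y up, looking along -z (the intrinsics and any distortion apply to the point x, -y, -z); pixel columns grow to the right and rows downward; lengths in m; the calibration is good to about 2 mm. A picture is of the moment at which its call begins.
- arm.finish_job(): hands the job in; it is judged then, once.
Trained networks look in the newest picture that a camera, given by its name, has taken for a name from the list of things; names that differ only in an ending like _2 or _b are one class to them, and where a whole thing is asked for, a point or a joint stands for the part that bears it (a point fixed in the world has none). Each returns a list of dicts, best first, with "score" (0 to 1); they miss things now and then, are a little off and sometimes report something else, mostly with a low value. They report only what shows in the picture. A call takes as long as a camera call. They do not tell look-alikes from the thing itself.
- imaging.recognise(camera, name): "at" ([column, row] in pixels, amid what is visible of it).
- imaging.spot_point(camera, name): "at" ([column, row] in pixels: a listed point, or the origin of a listed thing).
The state is a dict: "time_s": time; "joint_pos": joint angles; "dq": joint speeds; "tau": joint torques, N m; "eef_pos": TCP position; "tool_rot": TCP orientation; "wrist_force": force on the tool from outside, world axes, zero at the start; "ft_torque": the same for the moment, N m; "opening": finger opening in m; "grip_force": force on a finger pad.
Only numpy, scipy, OpenCV 4.12 (cv2) and the standard library are available. Lean on these libraries where they do the work, as an engineer would, in place of code of your own. Each camera call takes 0.05 s, during which the arm holds its last target. There are 200 camera calls.

## Working session

There is one attempt and no reset: what is moved stays moved. The work goes in short steps, Python scripts to look and compute and a shell command to move; the robot and the scene stay as the last step left them, time stands still between calls to the robot, and variables do not carry over. Pictures are saved under pics/ and viewed, at most 12 in all, crops included, and the job is handed in when it is done.

```bash
ls; mkdir -p pics; cat > h.py <<'E'
import numpy as np, cv2
from plant import arm, imaging
from scipy.spatial.transform import Rotation as R
def ray(im,px):
    K=np.array(im["intrinsics"]);k=im["k1"]
    d=np.array([(px[0]-K[0,2])/K[0,0],(px[1]-K[1,2])/K[1,1]]);u=d.copy()
    for _ in range(30): u=d/(1+k*(u@u))
    return np.array([u[0],-u[1],-1.0])
def pos_rot(im):
    r=np.array(im["rotation"],float)
    if r.shape!=(3,3): r=R.from_quat(r[[1,2,3,0]]).as_matrix()
    return np.array(im["position"]),r
def world(im,px,z=None):
    "by depth map (median 3x3), or on plane height z"
    p,r=pos_rot(im);d=r@ray(im,px)
    if z is not None: return p+d*(z-p[2])/d[2]
    c,w=int(round(px[0])),int(round(px[1]))
    m=im["z_map"][max(w-1,0):w+2,max(c-1,0):c+2];m=m[m>0]
    return p+d*np.median(m) if m.size else None
def tri(obs):
    "obs: list of (im,px); least squares ray intersection + residual"
    A=np.zeros((3,3));b=np.zeros(3);L=[]
    for im,px in obs:
        p,r=pos_rot(im);d=r@ray(im,px);d/=np.linalg.norm(d);M=np.eye(3)-np.outer(d,d);A+=M;b+=M@p;L.append((M,p))
    x=np.linalg.solve(A,b);return x,[float(np.linalg.norm(M@(x-p))) for M,p in L]
def project(im,X):
    p,r=pos_rot(im);c=r.T@(np.array(X)-p);u=np.array([c[0],-c[1]])/-c[2];u=u*(1+im["k1"]*(u@u))
    K=np.array(im["intrinsics"]);return u*[K[0,0],K[1,1]]+[K[0,2],K[1,2]]
def save(im,name): cv2.imwrite("pics/"+name,im["img"][:,:,::-1])
E
python3 - <<'E'
from h import *
np.set_printoptions(precision=4,suppress=True)
ims={}
for c in ("side","top","wrist"):
    im=ims[c]=imaging.get_image(c); save(im,c+"0.png")
    print(c,np.array(im["position"]),np.array(im["rotation"]).tolist(),im["k1"],im["intrinsics"][0])
    for n in ("peg_top","seat","clip_near_top","cover","cover_grip","can","tape","driver","station"):
        for d in imaging.spot_point(c,n)[:4]:
            w=world(im,d["at"]); print(c,n,np.round(d["at"],1),round(d["score"],2),None if w is None else w)
E
python3 -c "
import cv2,numpy as np
a=[cv2.imread(f'pics/{c}0.png') for c in ('side','top')]
"
```

```text
pics
side [-0.0752  0.9622  0.7195] [-0.20694409168695457, -0.12223561937912214, 0.48369922235710056, 0.8415863939976691] -0.030537126817420074 [461.9757   0.     276.2249]
side peg_top [255.8 176.4] 0.76 [ 0.6847 -0.3138 -0.0022]
side peg_top [296.9 206.1] 0.54 [ 0.425  -0.1082  0.0477]
side seat [233.9 202.9] 0.39 [ 0.6089 -0.0527  0.039 ]
side clip_near_top [243.  193.3] 0.48 [ 0.6006 -0.0929  0.0548]
side cover [250.9 249.2] 0.79 [0.4556 0.1077 0.018 ]
side cover [297.6 264.9] 0.61 [0.322  0.1011 0.0082]
side cover [295.  220.8] 0.57 [ 0.4136 -0.0728  0.0196]
side cover_grip [298.  247.4] 0.78 [0.3311 0.0812 0.0471]
side cover_grip [300.3 206.5] 0.76 [ 0.4517 -0.1907 -0.0024]
side cover_grip [250.5 234.9] 0.74 [0.4665 0.0894 0.0491]
side cover_grip [342.8 201.2] 0.63 [ 0.3157 -0.1979  0.0477]
side can [189.8 317.6] 0.66 [0.4319 0.4026 0.0319]
side tape [334.4 188.9] 0.65 [ 0.3846 -0.3081  0.0218]
side tape [255.3 175.2] 0.44 [ 0.6903 -0.3199 -0.0013]
side driver [292.9 172.3] 0.74 [ 0.5732 -0.3861  0.0075]
side station [192.2 230. ] 0.77 [0.6495 0.1044 0.0193]
top [ 0.1639 -0.024
[... 804 characters left out ...]
7 [0.4787 0.0955 0.0488]
top can [152.5 196.6] 0.58 [0.4349 0.3594 0.1222]
top tape [380.2 218.5] 0.54 [ 0.4052 -0.3455  0.0013]
top driver [398.4 168.5] 0.52 [ 0.5656 -0.4002  0.0262]
top station [238.9 144.1] 0.97 [0.6331 0.116  0.0233]
top station [292.7 152.4] 0.64 [ 0.6052 -0.0587  0.0412]
wrist [ 0.2871 -0.4148  0.3745] [0.843618091316462, -0.11802378405854475, 0.07241330485318476, -0.5187824357862467] -0.056524683347017934 [296.7953   0.     283.3299]
wrist cover [131.7  18.2] 0.77 [ 0.3115 -0.2264  0.0372]
wrist cover [158.7 148.5] 0.58 [ 0.2019 -0.3057  0.0499]
wrist cover_grip [140.9 150.1] 0.89 [ 0.1914 -0.2883  0.0495]
wrist cover_grip [105.3   4.6] 0.58 [ 0.3111 -0.204   0.0497]
```

View pics/top0.png

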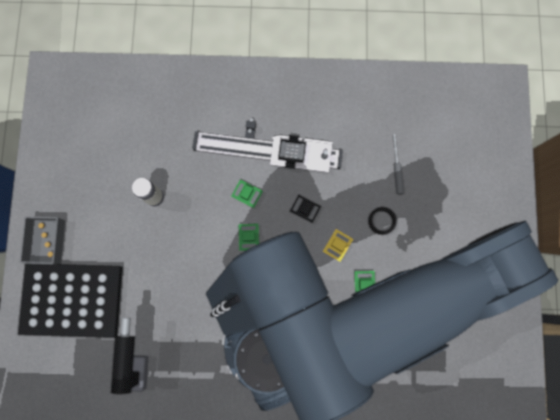

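View pics/side0.png

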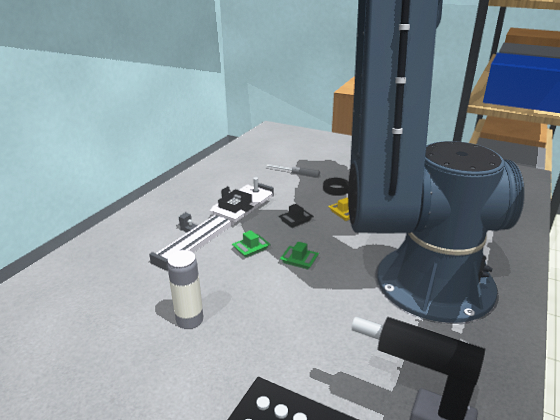

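Top view: the rail runs left to right at (195–340, 145–155), with the box at (291,151), the peg at (327,152) and the plunger bracket at (250,125). Cover candidates are:
- black (305,208)
- green (246,193)
- green (249,235)
- green (365,282)
- yellow (338,245)

The description says black, so I choose (305,208), which is (295,215) in the side view. I'll check it in a close crop from the wrist camera.

```bash
python3 - <<'E'
from h import *
np.set_printoptions(precision=4,suppress=True)
s=arm.sense(); q=np.array(s["tool_rot"]); r=R.from_quat(q[[1,2,3,0]]).as_matrix()
print(s["time_s"],s["eef_pos"],q,"\n",r,arm.tip_extent,s["opening"])
t=np.array([0.45,-0.15,0.30])
print("tool-axis shift, units:",r.T@(t-np.array(s["eef_pos"]))/0.03)
p,rc=pos_rot(imaging.get_image("wrist")); print("cam in tool", r.T@(p-np.array(s["eef_pos"])),"\n", r.T@rc)
E
```

```text
1.5 [ 0.225  -0.4465  0.2453] [-0.      0.9729  0.2313  0.    ] 
 [[ 0.893  0.45   0.   ]
 [ 0.45  -0.893  0.   ]
 [ 0.    -0.    -1.   ]] 0.014 0.08512713064816486
tool-axis shift, units: [11.1453 -5.4508 -1.823 ]
cam in tool [ 0.0697 -0.0004 -0.1292] 
 [[ 0.0014  0.9617  0.2743]
 [ 1.     -0.0013 -0.0006]
 [-0.0003  0.2743 -0.9617]]
```

```bash
python3 -m inch '[{"dp":[1,-0.42,-0.13],"turn":[0,0,0],"gripper":-1},{"dp":[1,-0.42,-0.13],"turn":[0,0,0],"gripper":-1},{"dp":[1,-0.42,-0.13],"turn":[0,0,0],"gripper":-1},{"dp":[1,-0.42,-0.13],"turn":[0,0,0],"gripper":-1},{"dp":[1,-0.42,-0.13],"turn":[0,0,0],"gripper":-1},{"dp":[1,-0.42,-0.13],"turn":[0,0,0],"gripper":-1},{"dp":[1,-0.42,-0.13],"turn":[0,0,0],"gripper":-1},{"dp":[1,-0.42,-0.13],"turn":[0,0,0],"gripper":-1}]'
python3 -m inch '[{"dp":[1,-0.42,-0.13],"turn":[0,0,1],"gripper":-1},{"dp":[0.95,-0.52,-0.13],"turn":[0,0,1],"gripper":-1},{"dp":[0.89,-0.62,-0.13],"turn":[0,0,1],"gripper":-1},{"dp":[0.82,-0.71,-0.13],"turn":[0,0,1],"gripper":-1},{"dp":[0.74,-0.79,-0.13],"turn":[0,0,1],"gripper":-1},{"dp":[0.66,-0.86,-0.13],"turn":[0,0,0.7],"gripper":-1},{"dp":[0,0,0],"turn":[0,0,0],"gripper":-1},{"dp":[0,0,0],"turn":[0,0,0],"gripper":-1}]'
cat > look.py <<'E'
from h import *
import sys
np.set_printoptions(precision=4,suppress=True)
s=arm.sense(); print(s["time_s"],s["eef_pos"],s["tool_rot"],s["wrist_force"])
for c in sys.argv[2].split(","):
    im=imaging.get_image(c); save(im,c+sys.argv[1]+".png")
    for n in sys.argv[3].split(","):
        for d in imaging.spot_point(c,n)[:3]:
            print(c,n,np.round(d["at"],1),round(d["score"],2),world(im,d["at"]))
E
python3 look.py 1 wrist,top,side peg_top,seat,clip_near_top,cover,cover_grip,station
```

```text
time_s: 2.55
eef_pos: [0.3946, -0.2476, 0.2767]
tool_rot: [0.0, 0.973, 0.231, 0.0]
wrist_force: [-0.8, -0.6, -0.0]
opening: 0.0853
grip_force: 0.0
time_s: 3.55
eef_pos: [0.5204, -0.1003, 0.2998]
tool_rot: [0.0, 0.998, -0.065, -0.0]
wrist_force: [0.0, 0.4, -0.2]
opening: 0.0859
grip_force: 0.0
3.55 [ 0.5204 -0.1003  0.2998] [ 0.0001  0.9979 -0.0646 -0.0002] [ 0.0268  0.3881 -0.1861]
wrist peg_top [323.2 111.3] 0.65 [ 0.5956 -0.1549  0.0805]
wrist peg_top [290.2 242.9] 0.34 [ 0.4289 -0.0978  0.049 ]
wrist clip_near_top [232.6 147.4] 0.54 [ 0.569  -0.0468  0.0794]
wrist cover [193.7 297.2] 0.91 [ 0.5155 -0.0562  0.3061]
wrist cover [364.8 286.9] 0.81 [ 0.3317 -0.2024  0.0267]
wrist cover [286.1 236.5] 0.73 [ 0.439  -0.0934  0.0491]
wrist cover_grip [150.  229.4] 0.89 [0.473  0.091  0.0498]
wrist cover_grip [178.9 310. ] 0.83 [ 0.5212 -0.0566  0.3244]
wrist cover_grip [368.9 309.3] 0.73 [ 0.3074 -0.2015  0.0498]
wrist station [ 99.6 118.4] 0.74 [0.6287 0.1369 0.0207]
top peg_top [379.9 221. ] 0.16 [ 0.3972 -0.3447  0.0005]
top clip_near_top [381.1 215.3] 0.27 [ 0.4157 -0.3485  0.0009]
to
[... 378 characters left out ...]
  0.0008]
top station [239.9 145.5] 0.65 [0.6296 0.1129 0.0194]
side peg_top [255.7 174.8] 0.94 [ 0.6892 -0.321   0.    ]
side seat [232.6 200.6] 0.55 [ 0.6196 -0.0622  0.0396]
side clip_near_top [244.3 193.3] 0.55 [ 0.5969 -0.0946  0.0549]
side clip_near_top [335.6 186.9] 0.2 [ 0.4008 -0.3633 -0.    ]
side cover [252.7 248.8] 0.82 [0.4517 0.1051 0.0189]
side cover [343.9 212.2] 0.78 [ 0.3058 -0.1865  0.0182]
side cover [296.8 265.2] 0.75 [0.3238 0.102  0.0072]
side cover_grip [246.3 236.3] 0.85 [0.4756 0.0959 0.0458]
side cover_grip [295.9 206. ] 0.83 [ 0.4267 -0.105   0.0493]
side cover_grip [344.3 201. ] 0.66 [ 0.3123 -0.2016  0.0474]
side station [196.5 228.1] 0.82 [0.6457 0.0894 0.0183]
```

View pics/wrist1.png

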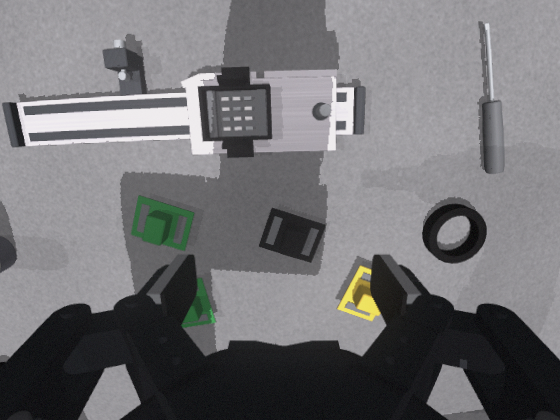

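Wrist view: peg at (321,111), box (235,112), plunger bracket (123,65), black cover (292,234), green covers (163,222) and (197,300), yellow (362,290). Next I'll fit rectangles to the depth points and take a close crop of the cover.

```bash
cat > fit.py <<'E'
from h import *
def cloud(im):
    z=im["z_map"];v,u=np.nonzero(z>0);K=np.array(im["intrinsics"])
    D=np.array([[im["k1"],0,0,0,0]],float).ravel()
    # distortion model 1+k1 r^2 = OpenCV radial k1
    n=cv2.undistortPoints(np.stack([u,v],1).astype(float)[:,None],K,D)[:,0]
    p,r=pos_rot(im);c=np.stack([n[:,0],-n[:,1],-np.ones(len(n))],1)*z[v,u][:,None]
    return c@r.T+p, im["img"][v,u], np.stack([u,v],1)
def rect(P,c,rad,zlo,zhi,col=None,mask=None):
    m=(np.hypot(P[:,0]-c[0],P[:,1]-c[1])<rad)&(P[:,2]>zlo)&(P[:,2]<zhi)
    if mask is not None:m&=mask
    Q=P[m]
    if len(Q)<8: return len(Q),
    b=cv2.minAreaRect((Q[:,:2]*1000).astype(np.float32))
    return len(Q),np.round(b[0],1),np.round(b[1],1),round(b[2],1),"z",np.round(np.median(Q[:,2])*1000,1)
E
python3 - <<'E'
from fit import *
im=imaging.get_image("wrist");P,C,U=cloud(im);g=C.astype(int).sum(1);dark=g<150
print("peg",rect(P,(0.597,-0.158),0.03,.072,.09))
print("grip top",rect(P,(0.434,-0.096),0.05,.043,.056))
print("plate",rect(P,(0.434,-0.096),0.065,.012,.026))
print("cover all",rect(P,(0.434,-0.096),0.065,.012,.06))
print("rim",rect(P,(0.605,-0.05),0.07,.055,.066))
print("clips",rect(P,(0.605,-0.05),0.07,.07,.09))
near=rect(P,(0.57,-0.048),0.025,.07,.09);far=rect(P,(0.64,-0.053),0.025,.07,.09);print("near",near,"far",far)
print("slab",rect(P,(0.605,-0.09),0.2,.030,.038))
a,b=cv2.imread("pics/wrist1.png"),imaging.get_image("side")["img"][:,:,::-1]
A=cv2.resize(a[190:280,230:350],(600,450),interpolation=cv2.INTER_CUBIC)
cv2.imwrite("pics/crop1.png",A)
E
```

```text
peg (125, array([ 597. , -156.8]), array([12. , 13.1]), 86.4, 'z', np.float64(80.6))
grip top (550, array([ 427.9, -100.8]), array([28.3, 39.4]), 64.4, 'z', np.float64(49.2))
plate (1642, array([ 427.5, -100.7]), array([84.3, 64.7]), 64.5, 'z', np.float64(19.8))
cover all (2300, array([ 427.5, -100.7]), array([84.3, 64.7]), 64.5, 'z', np.float64(20.3))
rim (845, array([608.3, -52.9]), array([84.6, 79. ]), 83.9, 'z', np.float64(60.5))
clips (505, array([607.9, -53. ]), array([30. , 80.6]), 84.2, 'z', np.float64(78.6))
near (233, array([573.1, -49.3]), array([30. ,  9.9]), 82.7, 'z', np.float64(78.5)) far (272, array([642.8, -56.3]), array([29.6, 10.5]), 84.4, 'z', np.float64(78.6))
slab (8692, array([558.1, -40.3]), array([325.2, 240.9]), 74.5, 'z', np.float64(34.7))
```

View pics/crop1.png

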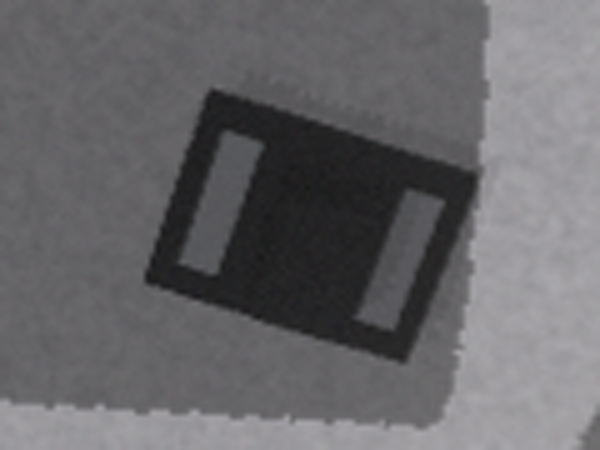

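The crop shows the plain black cover, about 84 x 64 mm, with its long axis tilted and grey slots near both ends. The fitted sizes and heights match the text: grip top at 49 mm, peg at 80 mm, rim at 60 mm, seat to peg about 105 mm. I'll go to the peg first.

```bash
python3 -m inch '[{"dp":[0,0,1],"turn":[0,0,-0.25],"gripper":0},{"dp":[0.7,0.4,1],"turn":[0,0,0],"gripper":0},{"dp":[0.7,0.4,1],"turn":[0,0,0],"gripper":0},{"dp":[0.7,0.4,1],"turn":[0,0,0],"gripper":0},{"dp":[0.64,0.41,1],"turn":[0,0,0],"gripper":0},{"dp":[0,0,0.9],"turn":[0,0,0],"gripper":0},{"dp":[0,0,0],"turn":[0,0,0],"gripper":0},{"dp":[0,0,0],"turn":[0,0,0],"gripper":0}]' 40
python3 - <<'E'
from fit import *
im=imaging.get_image("wrist");save(im,"wrist2.png");P,C,U=cloud(im)
s=arm.sense();q=np.array(s["tool_rot"]);r=R.from_quat(q[[1,2,3,0]]).as_matrix();print(r[:,:2].T)
pg=rect(P,(0.597,-0.157),0.03,.072,.09);print("peg",pg)
print("clips",rect(P,(0.608,-0.053),0.07,.072,.085))
m=(P[:,0]>.63)&(P[:,2]>.036)&(P[:,2]<.06)&(P[:,1]>.02)&(P[:,1]<.16);print("bracket",rect(P,(0.66,.08),0.06,.036,.06,mask=m))
for n in ("station",):
    for d in imaging.spot_point("wrist",n): print(d["score"],d["at"],world(im,d["at"],0.045))
E
```

```text
time_s: 5.7
eef_pos: [0.5977, -0.1566, 0.1241]
tool_rot: [0.0, 0.999, -0.052, 0.001]
wrist_force: [-1.1, 0.2, 0.8]
opening: 0.0428
grip_force: 0.0
[[ 9.94618273e-01 -1.03589457e-01  1.92758898e-03]
 [-1.03590143e-01 -9.94620035e-01  2.59238604e-04]]
peg (430, array([ 597.4, -157.5]), array([13.7, 13.3]), 33.4, 'z', np.float64(80.4))
clips (1307, array([607.1, -52.8]), array([31.7, 82.1]), 84.2, 'z', np.float64(78.4))
bracket (0,)
```

```bash
python3 -m inch '[{"dp":[0,0,0.7],"turn":[0,0,0],"gripper":0},{"dp":[0,0,0.7],"turn":[0,0,0],"gripper":0},{"dp":[0,0,0.65],"turn":[0,0,0],"gripper":0},{"dp":[0,0,0],"turn":[0,0,0],"gripper":1},{"dp":[0,0,0],"turn":[0,0,0],"gripper":1},{"dp":[0,0,0],"turn":[0,0,0],"gripper":1},{"dp":[0,0,0],"turn":[0,0,0],"gripper":1},{"dp":[0,0,0],"turn":[0,0,0],"gripper":1}]' 40
python3 - <<'E'
from fit import *
im=imaging.get_image("side");P,C,U=cloud(im)
print("bracket side",rect(P,(0.665,.08),0.05,.036,.052))
im=imaging.get_image("top");P,C,U=cloud(im)
print("bracket top",rect(P,(0.665,.08),0.05,.030,.052))
for c in ("side","top"):
    i=imaging.get_image(c)
    for d in imaging.spot_point(c,"station"): print(c,round(d["score"],2),d["at"],world(i,d["at"],0.045))
E
```

```text
time_s: 6.8
eef_pos: [0.5978, -0.1568, 0.0626]
tool_rot: [0.0, 0.999, -0.052, 0.001]
wrist_force: [-4.2, 1.0, 6.7]
opening: 0.0126
grip_force: 39.9
bracket side (68, array([689.2,  83.7]), array([31.4, 24.8]), 79.5, 'z', np.float64(43.7))
bracket top (85, array([671.5,  79.9]), array([29.3, 85.4]), 89.7, 'z', np.float64(44.2))
side 0.85 [195.4, 226.8] [0.62495907 0.11859923 0.045     ]
top 0.87 [239.3, 146.8] [0.6178853  0.11245162 0.045     ]
```

```bash
python3 -m inch '[{"dp":[0,-0.3,0],"turn":[0,0,0],"gripper":1},{"dp":[0,-0.6,0],"turn":[0,0,0],"gripper":1},{"dp":[0,-0.8,0],"turn":[0,0,0],"gripper":1},{"dp":[0,-0.8,0],"turn":[0,0,0],"gripper":1},{"dp":[0,-0.8,0],"turn":[0,0,0],"gripper":1},{"dp":[0,-0.8,0],"turn":[0,0,0],"gripper":1},{"dp":[0,-0.5,0],"turn":[0,0,0],"gripper":1},{"dp":[0,0,0],"turn":[0,0,0],"gripper":1}]'
python3 -m inch '[{"dp":[0,-0.1,0],"turn":[0,0,0],"gripper":1},{"dp":[0,-0.1,0],"turn":[0,0,0],"gripper":1},{"dp":[0,-0.1,0],"turn":[0,0,0],"gripper":1},{"dp":[0,-0.1,0],"turn":[0,0,0],"gripper":1},{"dp":[0,0,0],"turn":[0,0,0],"gripper":1},{"dp":[0,0,0],"turn":[0,0,0],"gripper":1},{"dp":[0,0,0],"turn":[0,0,0],"gripper":1},{"dp":[0,0,0],"turn":[0,0,0],"gripper":1}]'
python3 - <<'E'
from fit import *
for c in ("wrist","side","top"):
    im=imaging.get_image(c);save(im,c+"3.png");P,C,U=cloud(im)
    print(c,"clips",rect(P,(0.622,.108),0.07,.072,.085))
    for d in imaging.spot_point(c,"station"): print(c,round(d["score"],2),np.round(d["at"],1),world(im,d["at"],0.045))
E
```

```text
time_s: 8.1
eef_pos: [0.61, -0.0382, 0.0626]
tool_rot: [-0.008, 0.999, -0.035, 0.001]
wrist_force: [-3.1, 4.6, 7.6]
opening: 0.0128
grip_force: 41.5
time_s: 9.1
eef_pos: [0.6106, -0.0328, 0.0626]
tool_rot: [-0.01, 0.999, -0.031, 0.001]
wrist_force: [-2.2, -4.9, 7.0]
opening: 0.0127
grip_force: 41.7
wrist clips (2454, array([620.3,  71.8]), array([32.5, 82.1]), 83.9, 'z', np.float64(78.1))
wrist 0.81 [ 14.9 241.1] [0.62616054 0.12134968 0.045     ]
side clips (56, array([617.6,  71. ]), array([31.1, 84.7]), 84.2, 'z', np.float64(76.4))
side 0.62 [198.3 224.3] [0.62560507 0.10431627 0.045     ]
top clips (33, array([624.8,  78.5]), array([22.5, 84.1]), 71.6, 'z', np.float64(78.6))
top 0.63 [240.1 145.9] [0.62093012 0.11001551 0.045     ]
```

```bash
python3 - <<'E'
from h import *
np.set_printoptions(precision=3,suppress=True)
s=arm.sense();print({k:np.round(v,3).tolist() for k,v in s.items()})
E
```

```text
{'time_s': 9.4, 'joint_pos': [-0.063, 0.529, -0.048, 0.992, 0.02, 3.141], 'dq': [-0.0, 0.002, 0.0, -0.0, 0.0, 0.001], 'tau': [2.836, -88.829, 43.864, -1.096, 2.011, -0.338], 'eef_pos': [0.611, -0.033, 0.063], 'tool_rot': [-0.01, 0.999, -0.031, 0.001], 'wrist_force': [-3.046, -3.837, 6.848], 'ft_torque': [-1.484, 0.62, -0.316], 'grip_force': 41.733, 'opening': 0.013}
```

View pics/wrist3.png

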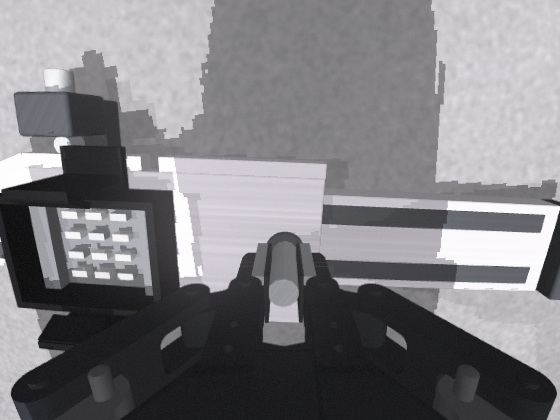

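Joint 6 has reached its limit (3.141), so the grasp has to be turned half way round. I'll release the peg, lift, and turn the tool by about -178°.

```bash
python3 -m inch '[{"dp":[0,0,0],"turn":[0,0,0],"gripper":0},{"dp":[0,0,0],"turn":[0,0,0],"gripper":0},{"dp":[0,0,-0.7],"turn":[0,0,0],"gripper":0},{"dp":[0,0,-0.8],"turn":[0,0,0],"gripper":0},{"dp":[0,0,-0.8],"turn":[0,0,-1],"gripper":0},{"dp":[0,0,0],"turn":[0,0,-1],"gripper":0},{"dp":[0,0,0],"turn":[0,0,-1],"gripper":0},{"dp":[0,0,0],"turn":[0,0,-1],"gripper":0}]'
for i in 1; do :; done
python3 -m inch '[{"dp":[0,0,0],"turn":[0,0,-1],"gripper":0},{"dp":[0,0,0],"turn":[0,0,-1],"gripper":0},{"dp":[0,0,0],"turn":[0,0,-1],"gripper":0},{"dp":[0,0,0],"turn":[0,0,-1],"gripper":0},{"dp":[0,0,0],"turn":[0,0,-1],"gripper":0},{"dp":[0,0,0],"turn":[0,0,-1],"gripper":0},{"dp":[0,0,0],"turn":[0,0,-1],"gripper":0},{"dp":[0,0,0],"turn":[0,0,-1],"gripper":0}]'
python3 -m inch '[{"dp":[0,0,0],"turn":[0,0,-1],"gripper":0},{"dp":[0,0,0],"turn":[0,0,-1],"gripper":0},{"dp":[0,0,0],"turn":[0,0,-1],"gripper":0},{"dp":[0,0,0],"turn":[0,0,-1],"gripper":0},{"dp":[0,0,0],"turn":[0,0,-1],"gripper":0},{"dp":[0,0,0],"turn":[0,0,-1],"gripper":0},{"dp":[0,0,0],"turn":[0,0,-1],"gripper":0},{"dp":[0,0,0],"turn":[0,0,-1],"gripper":0}]'
cat > goal.py <<'E'
from h import *
import sys
# goal.py x y z yaw : shift/turn in tool units from present pose to tool-down goal with tool-x yaw (deg)
a=list(map(float,sys.argv[1:5]));np.set_printoptions(precision=3,suppress=True)
s=arm.sense();q=np.array(s["tool_rot"]);r=R.from_quat(q[[1,2,3,0]])
g=R.from_euler("z",a[3],degrees=True)*R.from_euler("x",180,degrees=True)
x=r.as_matrix()[:,0];d=np.array(a[:3])-np.array(s["eef_pos"])
print("t",s["time_s"],"pos",np.array(s["eef_pos"]),"yaw",np.degrees(np.arctan2(x[1],x[0])),"F",np.array(s["wrist_force"]),"j",np.array(s["joint_pos"]))
print("turn units",np.degrees((r.inv()*g).as_rotvec())/6,"shift in goal axes, units",g.inv().apply(d)/.03,"in present axes",r.inv().apply(d)/.03)
E
python3 goal.py 0.611 -0.033 0.13 174.1
```

```text
time_s: 10.4
eef_pos: [0.6101, -0.0333, 0.1308]
tool_rot: [-0.01, 0.984, 0.179, 0.003]
wrist_force: [-1.2, -0.0, 0.1]
opening: 0.0427
grip_force: 0.0
time_s: 11.4
eef_pos: [0.6101, -0.0333, 0.1308]
tool_rot: [-0.008, 0.826, 0.564, 0.006]
wrist_force: [-0.4, 0.5, -0.2]
opening: 0.0425
grip_force: 0.0
time_s: 12.4
eef_pos: [0.6101, -0.0333, 0.1308]
tool_rot: [-0.005, 0.525, 0.851, 0.009]
wrist_force: [-0.2, 0.9, -0.4]
opening: 0.0428
grip_force: 0.0
t 12.4 pos [ 0.61  -0.033  0.131] yaw 116.67860298903372 F [-0.17   0.919 -0.406] j [-0.065  0.483  0.057  1.145  0.021  1.04 ]
turn units [ 0.178 -0.108 -9.571] shift in goal axes, units [-0.029  0.014  0.026] in present axes [-0.004  0.031  0.026]
```

```bash
python3 -m inch '[{"dp":[0,0,0],"turn":[0.02,-0.01,-0.96],"gripper":0},{"dp":[0,0,0],"turn":[0.02,-0.01,-0.96],"gripper":0},{"dp":[0,0,0],"turn":[0.02,-0.01,-0.96],"gripper":0},{"dp":[0,0,0],"turn":[0.02,-0.01,-0.96],"gripper":0},{"dp":[0,0,0],"turn":[0.02,-0.01,-0.96],"gripper":0},{"dp":[0,0,0],"turn":[0.02,-0.01,-0.96],"gripper":0},{"dp":[0,0,0],"turn":[0.02,-0.01,-0.96],"gripper":0},{"dp":[0,0,0],"turn":[0.02,-0.01,-0.96],"gripper":0}]'
python3 - <<'E'
from fit import *
im=imaging.get_image("wrist");save(im,"wrist4.png");P,C,U=cloud(im)
print("clips",rect(P,(0.62,.072),0.07,.072,.085), "peg",rect(P,(0.61,-.033),0.03,.072,.09))
E
python3 goal.py 0.6097 -0.0327 0.062 174.1
```

```text
time_s: 13.4
eef_pos: [0.6101, -0.0333, 0.1308]
tool_rot: [-0.002, 0.15, 0.989, 0.001]
wrist_force: [-0.4, -0.7, -0.1]
opening: 0.0429
grip_force: 0.0
clips (1463, array([620.6,  72.2]), array([31.4, 81.8]), 84.3, 'z', np.float64(78.5)) peg (403, array([609.4, -32.2]), array([13.6, 13.6]), 52.4, 'z', np.float64(80.4))
t 13.45 pos [ 0.61  -0.033  0.131] yaw 163.0401961795115 F [-0.007  0.634  0.292] j [-0.056  0.486  0.062  1.15   0.003  0.24 ]
turn units [ 0.022 -0.036 -1.843] shift in goal axes, units [0.015 0.019 2.292] in present axes [0.009 0.012 2.292]
```

```bash
python3 -m inch '[{"dp":[0,0,0],"turn":[0.01,-0.02,-0.92],"gripper":0},{"dp":[0,0,0.2],"turn":[0.01,-0.02,-0.92],"gripper":0},{"dp":[0,0,0.7],"turn":[0,0,0],"gripper":0},{"dp":[0,0,0.7],"turn":[0,0,0],"gripper":0},{"dp":[0,0,0.6],"turn":[0,0,0],"gripper":1},{"dp":[0,0,0],"turn":[0,0,0],"gripper":1},{"dp":[0,0,0],"turn":[0,0,0],"gripper":1},{"dp":[0,0,0],"turn":[0,0,0],"gripper":1}]' 40
python3 goal.py 0.62 0.005 0.062 174.1
```

```text
time_s: 14.45
eef_pos: [0.6087, -0.0333, 0.0628]
tool_rot: [-0.002, 0.056, 0.998, 0.0]
wrist_force: [5.8, 0.3, -34.7]
opening: 0.0125
grip_force: 39.6
t 14.45 pos [ 0.609 -0.033  0.063] yaw 173.5366917620026 F [  5.779   0.338 -34.656] j [-0.055  0.53  -0.047  0.998  0.     0.058]
turn units [ 0.001 -0.034 -0.094] shift in goal axes, units [-0.243  1.307  0.028] in present axes [-0.23   1.31   0.027]
```

```bash
python3 -m inch '[{"dp":[0,0,0],"turn":[0,0,0],"gripper":0.4},{"dp":[0,0,0],"turn":[0,0,0],"gripper":0.4},{"dp":[0,0,0],"turn":[0,-0.03,-0.09],"gripper":0.4},{"dp":[0,0,0],"turn":[0,0,0],"gripper":1},{"dp":[0,0,0],"turn":[0,0,0],"gripper":1},{"dp":[0,0,0],"turn":[0,0,0],"gripper":1},{"dp":[0,0,0],"turn":[0,0,0],"gripper":1},{"dp":[0,0,0],"turn":[0,0,0],"gripper":1}]' 40
python3 goal.py 0.614 0.009 0.062 174.1
```

```text
time_s: 15.45
eef_pos: [0.6104, -0.0335, 0.0655]
tool_rot: [0.002, 0.051, 0.999, -0.0]
wrist_force: [-1.4, 0.9, 6.5]
opening: 0.0126
grip_force: 38.9
t 15.45 pos [ 0.61  -0.033  0.065] yaw 174.12418166094653 F [-1.417  0.869  6.466] j [-0.055  0.524 -0.049  0.993 -0.     0.048]
turn units [0.001 0.043 0.004] shift in goal axes, units [0.026 1.421 0.116] in present axes [0.026 1.421 0.116]
```

```bash
python3 -m inch '[{"dp":[0,0.15,0],"turn":[0,0,0],"gripper":1},{"dp":[0,0.2,0],"turn":[0,0,0],"gripper":1},{"dp":[0,0.2,0],"turn":[0,0,0],"gripper":1},{"dp":[0,0.2,0],"turn":[0,0,0],"gripper":1},{"dp":[0,0.15,0],"turn":[0,0,0],"gripper":1},{"dp":[0,0.1,0],"turn":[0,0,0],"gripper":1},{"dp":[0,0.1,0],"turn":[0,0,0],"gripper":1},{"dp":[0,0,0],"turn":[0,0,0],"gripper":1}]'
python3 - <<'E'
from fit import *
im=imaging.get_image("wrist");save(im,"wrist5.png");P,C,U=cloud(im)
print("clips",rect(P,(0.624,.104),0.07,.072,.085))
for c in ("side","top"):
    im=imaging.get_image(c);save(im,c+"5.png")
    for d in imaging.spot_point(c,"station"): print(c,round(d["score"],2),np.round(d["at"],1),world(im,d["at"],0.045))
E
python3 goal.py 0.614 0.009 0.062 174.1
```

```text
time_s: 16.45
eef_pos: [0.6138, -0.0008, 0.0655]
tool_rot: [0.002, 0.051, 0.999, -0.0]
wrist_force: [-1.5, -0.4, 6.7]
opening: 0.0128
grip_force: 39.1
clips (2101, array([623.8, 104.3]), array([31.3, 82.7]), 85.2, 'z', np.float64(78.2))
side 0.79 [196.2 228. ] [0.61931117 0.12260406 0.045     ]
top 0.8 [237.7 144.3] [0.6260088  0.11790266 0.045     ]
t 16.7 pos [ 0.614 -0.001  0.065] yaw 174.1187995361183 F [-0.787 -0.588  6.718] j [-0.001  0.529 -0.042  0.996 -0.001  0.102]
turn units [-0.002  0.044  0.003] shift in goal axes, units [0.026 0.325 0.116] in present axes [0.026 0.325 0.116]
```

View pics/wrist5.png

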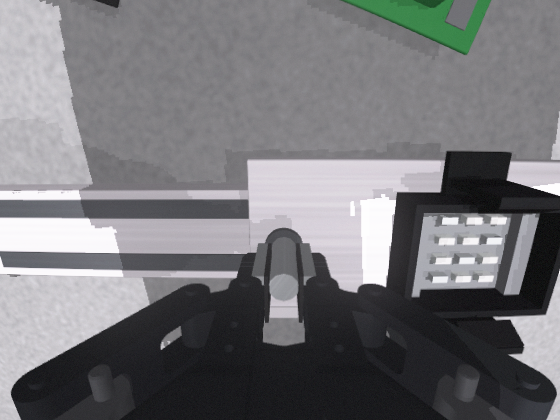

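The picture shows the peg gripped (283,270) and the box at (480,250), about 10–15 mm short of the station. I'll creep on.

```bash
for k in 1; do python3 -m inch '[{"dp":[0,0.04,0],"turn":[0,0,0],"gripper":1},{"dp":[0,0.04,0],"turn":[0,0,0],"gripper":1},{"dp":[0,0.04,0],"turn":[0,0,0],"gripper":1},{"dp":[0,0.04,0],"turn":[0,0,0],"gripper":1},{"dp":[0,0.04,0],"turn":[0,0,0],"gripper":1},{"dp":[0,0.04,0],"turn":[0,0,0],"gripper":1},{"dp":[0,0,0],"turn":[0,0,0],"gripper":1},{"dp":[0,0,0],"turn":[0,0,0],"gripper":1}]'; done; python3 goal.py 0.614 0.009 0.062 174.1
```

```text
time_s: 17.7
eef_pos: [0.6144, 0.0061, 0.0655]
tool_rot: [0.002, 0.051, 0.999, -0.0]
wrist_force: [-1.5, -2.9, 6.7]
opening: 0.0129
grip_force: 39.1
t 17.7 pos [0.614 0.006 0.065] yaw 174.10543091879785 F [-1.497 -2.85   6.717] j [ 0.01   0.53  -0.039  0.997 -0.001  0.113]
turn units [-0.007  0.043  0.001] shift in goal axes, units [0.025 0.096 0.116] in present axes [0.025 0.096 0.115]
```

```bash
python3 -m inch '[{"dp":[0,0.03,0],"turn":[0,0,0],"gripper":1},{"dp":[0,0.03,0],"turn":[0,0,0],"gripper":1},{"dp":[0,0.03,0],"turn":[0,0,0],"gripper":1},{"dp":[0,0.03,0],"turn":[0,0,0],"gripper":1},{"dp":[0,0,0],"turn":[0,0,0],"gripper":1},{"dp":[0,0,0],"turn":[0,0,0],"gripper":1},{"dp":[0,0,0],"turn":[0,0,0],"gripper":1},{"dp":[0,0,0],"turn":[0,0,0],"gripper":1}]'; python3 goal.py 0.614 0.009 0.062 174.1
python3 - <<'E'
from fit import *
im=imaging.get_image("wrist");save(im,"wrist6.png");P,C,U=cloud(im)
print("clips",rect(P,(0.625,.114),0.07,.072,.085))
im=imaging.get_image("side");save(im,"side6.png")
E
```

```text
time_s: 18.7
eef_pos: [0.6148, 0.0096, 0.0655]
tool_rot: [0.002, 0.051, 0.999, -0.001]
wrist_force: [-2.6, -2.6, 5.9]
opening: 0.0127
grip_force: 39.1
t 18.7 pos [0.615 0.01  0.065] yaw 174.1031890618432 F [-2.612 -2.634  5.888] j [ 0.016  0.531 -0.038  0.998 -0.001  0.119]
turn units [-0.008  0.044  0.001] shift in goal axes, units [ 0.026 -0.023  0.117] in present axes [ 0.027 -0.023  0.116]
clips (2096, array([625. , 114.1]), array([31.7, 82.4]), 84.4, 'z', np.float64(78.2))
```

```bash
python3 -m inch '[{"dp":[0,0.03,0],"turn":[0,0,0],"gripper":1},{"dp":[0,0.03,0],"turn":[0,0,0],"gripper":1},{"dp":[0,0.03,0],"turn":[0,0,0],"gripper":1},{"dp":[0,0.03,0],"turn":[0,0,0],"gripper":1},{"dp":[0,0,0],"turn":[0,0,0],"gripper":1},{"dp":[0,0,0],"turn":[0,0,0],"gripper":1},{"dp":[0,0,0],"turn":[0,0,0],"gripper":1},{"dp":[0,0,0],"turn":[0,0,0],"gripper":1}]'; python3 goal.py 0.614 0.009 0.062 174.1
```

```text
time_s: 19.8
eef_pos: [0.6153, 0.0136, 0.0655]
tool_rot: [0.002, 0.051, 0.999, -0.0]
wrist_force: [-1.9, -0.4, 7.1]
opening: 0.0127
grip_force: 39.1
t 19.8 pos [0.615 0.014 0.065] yaw 174.11965065554338 F [-1.912 -0.377  7.121] j [ 0.022  0.532 -0.036  0.998 -0.001  0.125]
turn units [-0.001  0.044  0.003] shift in goal axes, units [ 0.026 -0.156  0.116] in present axes [ 0.027 -0.156  0.116]
```

The carrier jumped a little further than commanded and the drag fell, so the plunger may be in the notch. I'll test with a small extra push.

```bash
python3 -m inch '[{"dp":[0,0.02,0],"turn":[0,0,0],"gripper":1},{"dp":[0,0.02,0],"turn":[0,0,0],"gripper":1},{"dp":[0,0.02,0],"turn":[0,0,0],"gripper":1},{"dp":[0,0,0],"turn":[0,0,0],"gripper":1},{"dp":[0,0,0],"turn":[0,0,0],"gripper":1},{"dp":[0,0,0],"turn":[0,0,0],"gripper":1},{"dp":[0,0,0],"turn":[0,0,0],"gripper":1},{"dp":[0,0,0],"turn":[0,0,0],"gripper":1}]'; python3 goal.py 0.614 0.009 0.062 174.1
python3 - <<'E'
from fit import *
im=imaging.get_image("wrist");save(im,"wrist7.png");P,C,U=cloud(im)
print("clips",rect(P,(0.625,.118),0.07,.072,.085))
im=imaging.get_image("side");save(im,"side7.png")
a=cv2.resize(im["img"][170:270,150:300,::-1],(750,500),interpolation=cv2.INTER_CUBIC);cv2.imwrite("pics/crop7.png",a)
E
```

```text
time_s: 20.8
eef_pos: [0.6155, 0.0154, 0.0655]
tool_rot: [0.002, 0.051, 0.999, -0.0]
wrist_force: [-1.4, -0.5, 6.4]
opening: 0.0126
grip_force: 39.1
t 20.8 pos [0.615 0.015 0.066] yaw 174.12397572168982 F [-1.421 -0.495  6.409] j [ 0.025  0.532 -0.036  0.998 -0.001  0.128]
turn units [-0.001  0.044  0.004] shift in goal axes, units [ 0.026 -0.217  0.117] in present axes [ 0.027 -0.217  0.117]
clips (2105, array([625.4, 120.1]), array([31.6, 82. ]), 84.3, 'z', np.float64(78.1))
```

View pics/crop7.png

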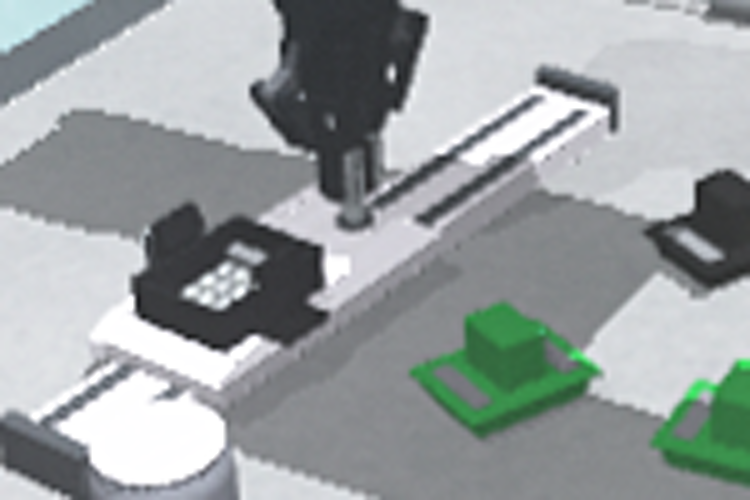

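```bash
python3 - <<'E'
from h import *
np.set_printoptions(precision=1,suppress=True)
im=imaging.get_image("wrist")
s=arm.sense()
def T(s):
    q=np.array(s["tool_rot"]);return np.array(s["eef_pos"]),R.from_quat(q[[1,2,3,0]])
p,r=T(s);cp,cr=pos_rot(im);off=r.inv().apply(cp-p);rel=r.inv().as_matrix()@cr
p1=np.array([0.5204,-0.1003,0.2998]);r1=R.from_quat([0.9979,-0.0646,-0.0002,0.0001])
w1=dict(im);w1["position"]=p1+r1.apply(off);w1["rotation"]=r1.as_matrix()@rel
y=np.array([np.cos(np.radians(84.1)),np.sin(np.radians(84.1))]);seat=np.array([.6075,-.053])
f=lambda px,z:((world(w1,px,z)[:2]-seat)@y)*1000
for n,px,z in [("bracket L",(104,57),.046),("bracket R",(145,57),.046),("plunger tip",(123,75),.03),("slab L",(189,113),.034),("slab R",(336,113),.034),("stop L",(20,123),.03),("stop R",(356,110),.03),("peg",(322,111),.08),("boxL",(199,112),.06),("boxR",(271,112),.06)]:
    print(n,round(f(px,z),1))
g=cv2.resize(cv2.imread("pics/wrist1.png")[30:160,0:370],None,fx=2.15,fy=2.15,interpolation=cv2.INTER_CUBIC);cv2.imwrite("pics/crop8.png",g)
t=imaging.get_image("top");g=cv2.resize(t["img"][100:190,180:350,::-1],None,fx=4.5,fy=4.5,interpolation=cv2.INTER_CUBIC);cv2.imwrite("pics/crop9.png",g)
E
```

```text
bracket L 157.2
bracket R 106.1
plunger tip 144.4
slab L 62.5
slab R -125.8
stop L 300.4
stop R -152.4
peg -102.1
boxL 42.3
boxR -43.8
```

View pics/crop8.png

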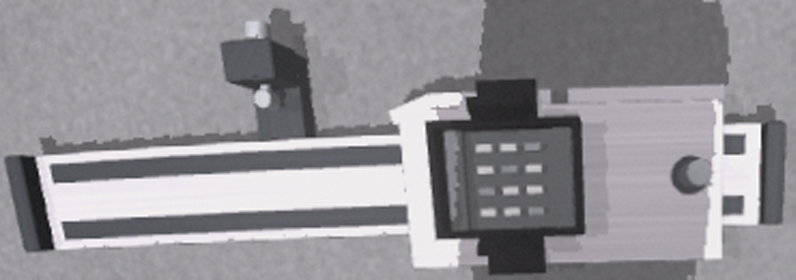

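Crop of the first wrist view: the plunger tip is at crop (263,97) and the notch in the slab's far edge at crop (553,95), just behind the far clip. The fit gives about 172 mm to travel and 174 mm done, so we're about there. I'll probe with one more small push.

```bash
python3 -m inch '[{"dp":[0,0.02,0],"turn":[0,0,0],"gripper":1},{"dp":[0,0.02,0],"turn":[0,0,0],"gripper":1},{"dp":[0,0.02,0],"turn":[0,0,0],"gripper":1},{"dp":[0,0,0],"turn":[0,0,0],"gripper":1},{"dp":[0,0,0],"turn":[0,0,0],"gripper":1},{"dp":[0,0,0],"turn":[0,0,0],"gripper":1},{"dp":[0,0,0],"turn":[0,0,0],"gripper":1},{"dp":[0,0,0],"turn":[0,0,0],"gripper":1}]'; python3 goal.py 0.614 0.009 0.062 174.1
```

```text
time_s: 22.0
eef_pos: [0.6156, 0.0168, 0.0655]
tool_rot: [0.002, 0.051, 0.999, -0.0]
wrist_force: [-1.5, -2.3, 6.4]
opening: 0.0124
grip_force: 39.2
t 22.0 pos [0.616 0.017 0.065] yaw 174.10550654195148 F [-1.539 -2.298  6.373] j [ 0.028  0.533 -0.035  0.999 -0.001  0.131]
turn units [-0.006  0.043  0.001] shift in goal axes, units [ 0.025 -0.265  0.116] in present axes [ 0.025 -0.264  0.117]
```

View pics/crop9.png

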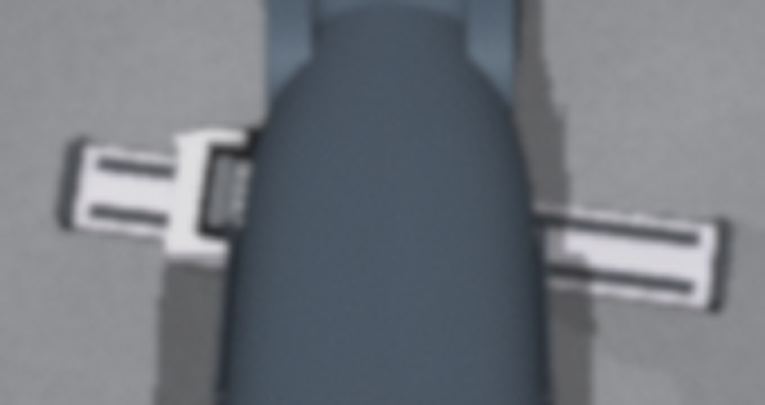

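```bash
python3 -m inch '[{"dp":[0,0.02,0],"turn":[0,0,0],"gripper":1},{"dp":[0,0.02,0],"turn":[0,0,0],"gripper":1},{"dp":[0,0,0],"turn":[0,0,0],"gripper":1},{"dp":[0,0,0],"turn":[0,0,0],"gripper":1},{"dp":[0,0,0],"turn":[0,0,0],"gripper":1},{"dp":[0,0,0],"turn":[0,0,0],"gripper":1},{"dp":[0,0,0],"turn":[0,0,0],"gripper":1},{"dp":[0,0,0],"turn":[0,0,0],"gripper":1}]'; python3 goal.py 0.614 0.009 0.062 174.1
```

```text
time_s: 23.0
eef_pos: [0.6156, 0.0173, 0.0655]
tool_rot: [0.002, 0.052, 0.999, -0.001]
wrist_force: [-2.7, -8.5, 7.6]
opening: 0.0124
grip_force: 39.3
t 23.0 pos [0.616 0.017 0.065] yaw 174.07749942946253 F [-2.707 -8.472  7.571] j [ 0.029  0.533 -0.035  0.999 -0.003  0.133]
turn units [-0.02   0.044 -0.004] shift in goal axes, units [ 0.025 -0.28   0.116] in present axes [ 0.026 -0.28   0.116]
```

Resistance climbs to 8.5 N after a free zone, which fits the plunger sitting in the notch. I'll confirm by backing off and feeling for the other wall.

```bash
python3 -m inch '[{"dp":[0,-0.03,0],"turn":[0,0,0],"gripper":1},{"dp":[0,-0.03,0],"turn":[0,0,0],"gripper":1},{"dp":[0,-0.03,0],"turn":[0,0,0],"gripper":1},{"dp":[0,-0.02,0],"turn":[0,0,0],"gripper":1},{"dp":[0,0,0],"turn":[0,0,0],"gripper":1},{"dp":[0,0,0],"turn":[0,0,0],"gripper":1},{"dp":[0,0,0],"turn":[0,0,0],"gripper":1},{"dp":[0,0,0],"turn":[0,0,0],"gripper":1}]'; python3 goal.py 0.614 0.0155 0.062 174.1
```

```text
time_s: 24.0
eef_pos: [0.6154, 0.0153, 0.0655]
tool_rot: [0.002, 0.051, 0.999, 0.0]
wrist_force: [-1.5, 2.2, 7.3]
opening: 0.0128
grip_force: 39.3
t 24.0 pos [0.615 0.015 0.065] yaw 174.130056031777 F [-1.533  2.196  7.319] j [ 0.025  0.532 -0.036  0.998 -0.     0.127]
turn units [0.003 0.044 0.005] shift in goal axes, units [0.048 0.001 0.116] in present axes [0.048 0.001 0.116]
```

```bash
python3 -m inch '[{"dp":[0,-0.03,0],"turn":[0,0,0],"gripper":1},{"dp":[0,-0.03,0],"turn":[0,0,0],"gripper":1},{"dp":[0,0,0],"turn":[0,0,0],"gripper":1},{"dp":[0,0,0],"turn":[0,0,0],"gripper":1},{"dp":[0,0,0],"turn":[0,0,0],"gripper":1},{"dp":[0,0,0],"turn":[0,0,0],"gripper":1},{"dp":[0,0,0],"turn":[0,0,0],"gripper":1},{"dp":[0,0,0],"turn":[0,0,0],"gripper":1}]'; python3 goal.py 0.614 0.0155 0.062 174.1
```

```text
time_s: 25.0
eef_pos: [0.6154, 0.0145, 0.0655]
tool_rot: [0.002, 0.051, 0.999, 0.001]
wrist_force: [-0.3, 9.0, 4.9]
opening: 0.0121
grip_force: 39.4
t 25.0 pos [0.615 0.015 0.066] yaw 174.17083110951714 F [-0.289  8.958  4.919] j [ 0.023  0.532 -0.036  0.998  0.002  0.125]
turn units [0.021 0.044 0.012] shift in goal axes, units [0.048 0.027 0.117] in present axes [0.049 0.027 0.117]
```

The carrier resists both ways (±9 N, about 3 mm of play), so it is latched. I'll centre it, release, lift and go to the black cover.

```bash
python3 -m inch '[{"dp":[0,0.08,0],"turn":[0,0,0],"gripper":1},{"dp":[0,0,0],"turn":[0,0,0],"gripper":0},{"dp":[0,0,0],"turn":[0,0,0],"gripper":0},{"dp":[0,0,-0.7],"turn":[0,0,0],"gripper":0},{"dp":[0,0,-0.8],"turn":[0,0,0],"gripper":0},{"dp":[0,0,-0.8],"turn":[0,0,0],"gripper":0},{"dp":[0.8,-0.6,-0.5],"turn":[0,0,0],"gripper":-0.6},{"dp":[0.8,-0.6,-0.2],"turn":[0,0,0],"gripper":-0.6}]'
python3 -m inch '[{"dp":[0.7,-0.55,0],"turn":[0,0,0],"gripper":-0.6},{"dp":[0.7,-0.55,0],"turn":[0,0,0],"gripper":-0.6},{"dp":[0.7,-0.55,0],"turn":[0,0,0],"gripper":-0.6},{"dp":[0.7,-0.55,0],"turn":[0,0,0],"gripper":-0.6},{"dp":[0.7,-0.55,0],"turn":[0,0,0],"gripper":-0.6},{"dp":[0.7,-0.55,0],"turn":[0,0,0],"gripper":-0.6},{"dp":[0,0,0],"turn":[0,0,1],"gripper":-0.6},{"dp":[0,0,0],"turn":[0,0,1],"gripper":-0.6}]'
python3 - <<'E'
from fit import *
im=imaging.get_image("wrist");save(im,"wrist10.png");P,C,U=cloud(im)
print("grip",rect(P,(0.428,-0.101),0.05,.043,.056),"plate",rect(P,(0.428,-0.101),0.065,.012,.026))
print("clips",rect(P,(0.625,.120),0.07,.072,.085))
im=imaging.get_image("top");save(im,"top10.png");P,C,U=cloud(im);print("clips top",rect(P,(0.625,.120),0.06,.070,.09),"rim",rect(P,(0.625,.120),0.06,.055,.07))
im=imaging.get_image("side");save(im,"side10.png");P,C,U=cloud(im);print("clips side",rect(P,(0.625,.120),0.06,.070,.09),"grip side",rect(P,(0.428,-0.101),0.05,.043,.056))
E
python3 goal.py 0.4279 -0.1008 0.041 154.45
```

```text
time_s: 26.0
eef_pos: [0.5632, -0.0155, 0.1554]
tool_rot: [0.002, 0.051, 0.999, -0.0]
wrist_force: [0.8, -0.0, -0.3]
opening: 0.0681
grip_force: 0.0
time_s: 27.0
eef_pos: [0.4277, -0.101, 0.1543]
tool_rot: [0.002, 0.157, 0.988, 0.0]
wrist_force: [0.4, -0.0, 0.3]
opening: 0.0682
grip_force: 0.0
grip (1561, array([427.1, -99.7]), array([28., 40.]), 64.1, 'z', np.float64(49.5)) plate (4434, array([427.3, -99.8]), array([84.5, 64.6]), 63.7, 'z', np.float64(19.9))
clips (17, array([657.4, 103.3]), array([3.4, 6. ]), 72.0, 'z', np.float64(73.7))
clips top (70, array([628.3, 130.7]), array([55.3, 82.5]), 84.2, 'z', np.float64(78.4)) rim (139, array([623.4, 118.5]), array([84.2, 75. ]), 84.9, 'z', np.float64(61.0))
clips side (76, array([624.9, 120.5]), array([31.3, 86.9]), 84.7, 'z', np.float64(75.4)) grip side (82, array([ 425.1, -101.3]), array([30.9, 44.3]), 65.7, 'z', np.float64(47.8))
t 27.15 pos [ 0.428 -0.101  0.154] yaw 162.21928509259072 F [-0.078  0.968  0.214] j [-0.232  0.126 -0.373  1.068  0.     0.079]
turn units [0.009 0.034 1.295] shift in goal axes, units [-0.    -0.     3.774] in present axes [ 0.013 -0.003  3.774]
```

```bash
python3 -m inch '[{"dp":[0,0.03,0.3],"turn":[0,0.02,0.7],"gripper":-0.6},{"dp":[0,0,0.5],"turn":[0.01,0.01,0.65],"gripper":-0.6},{"dp":[0,0,1],"turn":[0,0,0],"gripper":-0.6},{"dp":[0,0,1],"turn":[0,0,0],"gripper":-0.6},{"dp":[0,0,0.6],"turn":[0,0,0],"gripper":-0.6},{"dp":[0,0,0.37],"turn":[0,0,0],"gripper":-0.6},{"dp":[0,0,0],"turn":[0,0,0],"gripper":-0.6},{"dp":[0,0,0],"turn":[0,0,0],"gripper":1}]' 70
python3 -m inch '[{"dp":[0,0,0],"turn":[0,0,0],"gripper":1},{"dp":[0,0,0],"turn":[0,0,0],"gripper":1},{"dp":[0,0,0],"turn":[0,0,0],"gripper":1},{"dp":[0,0,0],"turn":[0,0,0],"gripper":1},{"dp":[0,0,-0.3],"turn":[0,0,0],"gripper":1},{"dp":[0,0,-0.7],"turn":[0,0,0],"gripper":1},{"dp":[0,0,-1],"turn":[0,0,0],"gripper":1},{"dp":[0,0,-1],"turn":[0,0,0],"gripper":1}]'
python3 goal.py 0.6255 0.1203 0.16 174.1
```

```text
time_s: 28.15
eef_pos: [0.4288, -0.1, 0.0418]
tool_rot: [0.001, 0.224, 0.974, -0.0]
wrist_force: [-0.6, -0.4, 0.5]
opening: 0.0515
grip_force: 0.0
time_s: 29.15
eef_pos: [0.4282, -0.0998, 0.1326]
tool_rot: [0.0, 0.225, 0.974, -0.0]
wrist_force: [1.1, -0.0, 0.1]
opening: 0.0261
grip_force: 68.8
t 29.15 pos [ 0.428 -0.1    0.133] yaw 154.0353713895791 F [ 1.147 -0.046  0.105] j [-0.229  0.145 -0.409  1.016 -0.     0.224]
turn units [-0.002  0.006 -3.344] shift in goal axes, units [-5.788  7.975 -0.912] in present axes [-2.701  9.476 -0.911]
```

```bash
python3 -m inch '[{"dp":[-0.13,0.47,-0.5],"turn":[0,0,0],"gripper":1},{"dp":[-0.27,0.95,-0.4],"turn":[0,0,0],"gripper":1},{"dp":[-0.27,0.95,0],"turn":[0,0,0],"gripper":1},{"dp":[-0.27,0.95,0],"turn":[0,0,0],"gripper":1},{"dp":[-0.27,0.95,0],"turn":[0,0,0],"gripper":1},{"dp":[-0.27,0.95,0],"turn":[0,0,0],"gripper":1},{"dp":[-0.27,0.95,0],"turn":[0,0,0],"gripper":1},{"dp":[-0.27,0.95,0],"turn":[0,0,0],"gripper":1}]'
python3 -m inch '[{"dp":[-0.27,0.95,0],"turn":[0,0,0],"gripper":1},{"dp":[-0.27,0.95,0],"turn":[0,0,0],"gripper":1},{"dp":[-0.14,0.47,0],"turn":[0,0,-0.5],"gripper":1},{"dp":[0,0,0],"turn":[0,0,-0.9],"gripper":1},{"dp":[0,0,0],"turn":[0,0,-1],"gripper":1},{"dp":[0,0,0],"turn":[0,0,-0.95],"gripper":1},{"dp":[0,0,0],"turn":[0,0,0],"gripper":1},{"dp":[0,0,0],"turn":[0,0,0],"gripper":1}]'
python3 goal.py 0.6255 0.1203 0.16 174.1
python3 - <<'E'
from fit import *
s=arm.sense();q=np.array(s["tool_rot"]);r=R.from_quat(q[[1,2,3,0]]);p=np.array(s["eef_pos"])
im=imaging.get_image("wrist");save(im,"wrist11.png");P,C,U=cloud(im)
print("clips",rect(P,(0.625,.120),0.07,.072,.085),"rim",rect(P,(0.625,.120),0.07,.055,.066),"peg",rect(P,(0.6145,.016),0.03,.072,.085))
print("near clip",rect(P,(0.59,.123),0.03,.072,.085))
print("cover plate",rect(P,p[:2],.07,p[2]-.042+.014,p[2]-.042+.024))
im=imaging.get_image("side");save(im,"side11.png");P,C,U=cloud(im)
print("side clips",rect(P,(0.625,.120),0.06,.066,.09),"plate",rect(P,p[:2],.065,p[2]-.042+.014,p[2]-.042+.024))
E
```

```text
time_s: 30.15
eef_pos: [0.5768, 0.0664, 0.1587]
tool_rot: [0.0, 0.225, 0.974, -0.0]
wrist_force: [-0.1, 0.2, -0.6]
opening: 0.0266
grip_force: 68.9
time_s: 31.15
eef_pos: [0.6257, 0.1206, 0.1584]
tool_rot: [0.0, 0.052, 0.999, -0.0]
wrist_force: [-0.9, 0.2, -0.9]
opening: 0.0264
grip_force: 68.8
t 31.15 pos [0.626 0.121 0.158] yaw 173.99727915813017 F [-0.909  0.223 -0.853] j [ 0.191  0.525  0.196  1.241 -0.     0.295]
turn units [-0.002  0.004 -0.017] shift in goal axes, units [ 0.007 -0.011 -0.054] in present axes [ 0.007 -0.011 -0.054]
clips (496, array([589.4, 124.6]), array([30. ,  8.6]), 84.1, 'z', np.float64(79.1)) rim (681, array([598. , 123.9]), array([84.2, 25.9]), 84.5, 'z', np.float64(60.5)) peg (341, array([614.9,  16.9]), array([13.4, 13.8]), 60.3, 'z', np.float64(80.3))
near clip (496, array([589.4, 124.6]), array([30. ,  8.6]), 84.1, 'z', np.float64(79.1))
cover plate (7728, array([618.7, 121.8]), array([84.7, 52.9]), 84.3, 'z', np.float64(136.2))
side clips (105, array([624.8, 119.4]), array([32.1, 87. ]), 83.8, 'z', np.float64(72.8)) plate (268, array([620.1, 120.7]), array([88.1, 68.4]), 79.7, 'z', np.float64(134.8))
```

View pics/wrist11.png

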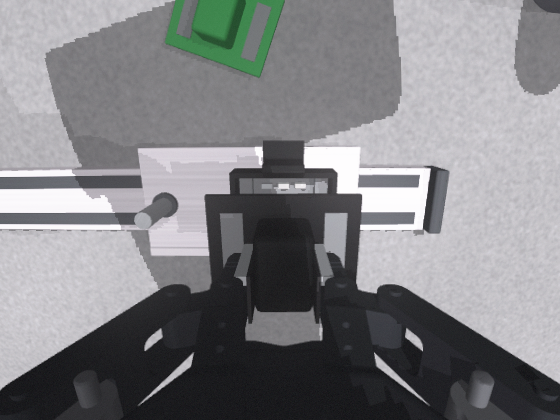

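The wrist view shows the cover in the fingers at (283,250), square over the box (283,185), with the near clip at (283,155). By the fit the cover sits 1.2 mm too near, so I'll correct that and lower it.

```bash
python3 -m inch '[{"dp":[-0.04,0,0.2],"turn":[0,0,0],"gripper":1},{"dp":[0,0,0.5],"turn":[0,0,0],"gripper":1},{"dp":[0,0,0.5],"turn":[0,0,0],"gripper":1},{"dp":[0,0,0.4],"turn":[0,0,0],"gripper":1},{"dp":[0,0,0.2],"turn":[0,0,0],"gripper":1},{"dp":[0,0,0.1],"turn":[0,0,0],"gripper":1},{"dp":[0,0,0.1],"turn":[0,0,0],"gripper":1},{"dp":[0,0,0],"turn":[0,0,0],"gripper":1}]' 90
python3 goal.py 0.6268 0.1205 0.0863 174.1
```

```text
time_s: 32.25
eef_pos: [0.627, 0.1205, 0.0982]
tool_rot: [0.0, 0.051, 0.999, -0.0]
wrist_force: [-0.2, 0.4, -0.5]
opening: 0.026
grip_force: 93.3
t 32.25 pos [0.627 0.12  0.098] yaw 174.12642848886148 F [-0.219  0.439 -0.48 ] j [ 0.19   0.558  0.094  1.107 -0.     0.292]
turn units [-0.002  0.004  0.004] shift in goal axes, units [ 0.007 -0.     0.396] in present axes [ 0.008 -0.     0.396]
```

```bash
python3 -m inch '[{"dp":[0,0,0.04],"turn":[0,0,0],"gripper":1},{"dp":[0,0,0.04],"turn":[0,0,0],"gripper":1},{"dp":[0,0,0.04],"turn":[0,0,0],"gripper":1},{"dp":[0,0,0.04],"turn":[0,0,0],"gripper":1},{"dp":[0,0,0],"turn":[0,0,0],"gripper":1},{"dp":[0,0,0],"turn":[0,0,0],"gripper":1},{"dp":[0,0,0],"turn":[0,0,0],"gripper":1},{"dp":[0,0,0],"turn":[0,0,0],"gripper":1}]'
python3 goal.py 0.6268 0.1205 0.0863 174.1
```

```text
time_s: 33.25
eef_pos: [0.6274, 0.1206, 0.0939]
tool_rot: [0.001, 0.051, 0.999, 0.0]
wrist_force: [-1.7, -0.7, 7.6]
opening: 0.0259
grip_force: 94.5
t 33.25 pos [0.627 0.121 0.094] yaw 174.130545741094 F [-1.684 -0.712  7.582] j [ 0.19   0.56   0.087  1.096 -0.     0.292]
turn units [0.002 0.013 0.005] shift in goal axes, units [ 0.019 -0.006  0.255] in present axes [ 0.019 -0.006  0.255]
```

```bash
python3 -m inch '[{"dp":[0,0,0.04],"turn":[0,0,0],"gripper":1},{"dp":[0,0,0.04],"turn":[0,0,0],"gripper":1},{"dp":[0,0,0.04],"turn":[0,0,0],"gripper":1},{"dp":[0,0,0.04],"turn":[0,0,0],"gripper":1},{"dp":[0,0,0.04],"turn":[0,0,0],"gripper":1},{"dp":[0,0,0.03],"turn":[0,0,0],"gripper":1},{"dp":[0,0,0],"turn":[0,0,0],"gripper":1},{"dp":[0,0,0],"turn":[0,0,0],"gripper":1}]'
python3 goal.py 0.6268 0.1205 0.0863 174.1
```

```text
time_s: 34.25
eef_pos: [0.6268, 0.1204, 0.0871]
tool_rot: [0.0, 0.051, 0.999, -0.0]
wrist_force: [-5.8, -0.8, 12.0]
opening: 0.0262
grip_force: 96.6
t 34.25 pos [0.627 0.12  0.087] yaw 174.1282890910626 F [-5.839 -0.78  11.992] j [ 0.19   0.564  0.076  1.082 -0.     0.292]
turn units [-0.002  0.004  0.005] shift in goal axes, units [0.001 0.002 0.026] in present axes [0.001 0.002 0.026]
```

```bash
python3 -m inch '[{"dp":[0,0,0.02],"turn":[0,0,0],"gripper":1},{"dp":[0,0,0],"turn":[0,0,0],"gripper":1},{"dp":[0,0,0],"turn":[0,0,0],"gripper":1},{"dp":[0,0,0],"turn":[0,0,0],"gripper":1},{"dp":[0,0,0],"turn":[0,0,0],"gripper":1},{"dp":[0,0,0],"turn":[0,0,0],"gripper":1},{"dp":[0,0,0],"turn":[0,0,0],"gripper":1},{"dp":[0,0,0],"turn":[0,0,0],"gripper":1}]'
python3 goal.py 0.6268 0.1205 0.0863 174.1
python3 - <<'E'
from fit import *
p=np.array(arm.sense()["eef_pos"])
for c in ("wrist","side"):
    im=imaging.get_image(c);save(im,c+"12.png");P,C,U=cloud(im)
    print(c,"plate",rect(P,(.6258,.121),.06,.061,.071),"near clip",rect(P,(0.589,.1245),0.03,.073,.085),"peg",rect(P,(0.6145,.016),0.03,.072,.085))
E
python3 -c "
import cv2
a=cv2.imread('pics/wrist12.png')[120:330,160:440];cv2.imwrite('pics/crop12.png',cv2.resize(a,None,fx=2.7,fy=2.7,interpolation=cv2.INTER_CUBIC))"
```

```text
time_s: 35.25
eef_pos: [0.6269, 0.1205, 0.087]
tool_rot: [0.0, 0.051, 0.999, -0.0]
wrist_force: [-9.7, -0.8, 18.1]
opening: 0.0265
grip_force: 97.5
t 35.25 pos [0.627 0.12  0.087] yaw 174.12686682479742 F [-9.724 -0.809 18.12 ] j [ 0.19   0.564  0.075  1.081 -0.     0.293]
turn units [0.    0.008 0.004] shift in goal axes, units [ 0.002 -0.     0.024] in present axes [ 0.002 -0.     0.024]
wrist plate (7783, array([615.8, 122.2]), array([84.9, 61.8]), 84.3, 'z', np.float64(64.9)) near clip (1452, array([596.5, 124.1]), array([29.9, 23.1]), 84.0, 'z', np.float64(79.2)) peg (752, array([614.7,  17.2]), array([14.3, 14.1]), 62.7, 'z', np.float64(80.1))
side plate (255, array([622.3, 120.4]), array([86.6, 83.2]), 86.4, 'z', np.float64(63.6)) near clip (64, array([598.3, 124.5]), array([31.8, 35. ]), 83.4, 'z', np.float64(77.6)) peg (17, array([611.4,  16.5]), array([12.9, 16.3]), 81.0, 'z', np.float64(76.8))
```

View pics/crop12.png

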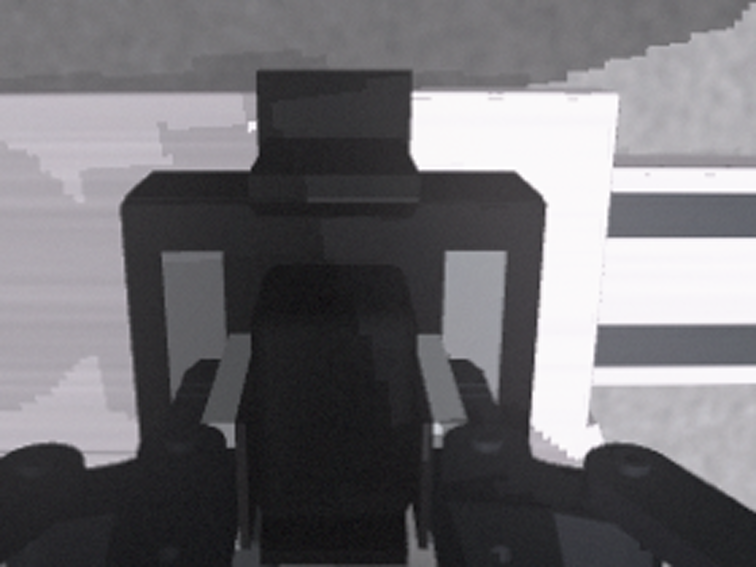

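The crop shows the cover flat in the box with the near barb lapping over its edge (crop 335,190). The plate top is at 64.9 mm against 64 expected, and it is stiff at 18 N. I'll ease the sideways load and check that the plate is level and the far clip closed.

```bash
python3 -m inch '[{"dp":[0.02,0,0],"turn":[0,0,0],"gripper":1},{"dp":[0,0,0],"turn":[0,0,0],"gripper":1},{"dp":[0,0,0],"turn":[0,0,0],"gripper":1},{"dp":[0,0,0],"turn":[0,0,0],"gripper":1},{"dp":[0,0,0],"turn":[0,0,0],"gripper":1},{"dp":[0,0,0],"turn":[0,0,0],"gripper":1},{"dp":[0,0,0],"turn":[0,0,0],"gripper":1},{"dp":[0,0,0],"turn":[0,0,0],"gripper":1}]'
python3 goal.py 0.6268 0.1205 0.0863 174.1
python3 - <<'E'
from fit import *
e=np.array([.9947,-.103]);s0=np.array([.6258,.121])
for c in ("wrist","side"):
    im=imaging.get_image(c);P,C,U=cloud(im);u=(P[:,:2]-s0)@e;v=(P[:,:2]-s0)@np.array([.103,.9947])
    m=(abs(u)<.029)&(abs(v)>.022)&(abs(v)<.038)&(abs(P[:,2]-.065)<.006)
    A=np.c_[u[m],v[m],np.ones(m.sum())];k=np.linalg.lstsq(A,P[m,2],rcond=None)[0];print(c,m.sum(),"tilt deg",np.degrees(k[:2]).round(2),"z",(k[2]*1000).round(2))
    for n,sg in (("near",-1),("far",1)):
        m=(sg*u>.02)&(sg*u<.055)&(abs(v)<.013)&(P[:,2]>.0755)&(P[:,2]<.083);print(n,m.sum(),(np.percentile(sg*u[m],[3,97])*1000).round(1) if m.sum() else "")
E
```

```text
time_s: 36.35
eef_pos: [0.6267, 0.1205, 0.087]
tool_rot: [0.001, 0.051, 0.999, -0.0]
wrist_force: [-4.6, -1.2, 16.1]
opening: 0.0259
grip_force: 97.1
t 36.35 pos [0.627 0.121 0.087] yaw 174.12504709258607 F [-4.616 -1.217 16.123] j [ 0.19   0.563  0.074  1.08  -0.     0.293]
turn units [0.    0.015 0.004] shift in goal axes, units [-0.003 -0.     0.023] in present axes [-0.003 -0.     0.023]
wrist 3498 tilt deg [0.52 0.  ] z 65.29
near 1001 [20.1 40.7]
far 731 [33.1 40.2]
side 88 tilt deg [ 0.12 -1.07] z 63.87
near 28 [20.5 43.9]
far 12 [30.2 39. ]
```

```bash
python3 -c "
from plant import arm
s=arm.sense();print(s['time_s'],s['eef_pos'],s['wrist_force'])
print(arm.finish_job())"
```

```text
36.45 [0.62675276 0.12054061 0.08698493] [-5.2656826  -0.22764972 16.7796639 ]
the job is handed in; nothing more can be done
None
```

I handed the job in at 36.5 s. The carrier is latched at its station (about 9 N resistance both ways), and the black cover bottomed out level in the fuse box. I saw the near clip lap the cover; the far clip I checked only by depth. The arm was still pressing down with about 17 N at hand-in, and the arm never went near the can, the tape roll or the screwdriver.

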